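# Hold the cell jig's spring jaw open at the set mark

## Robot

A 6-joint arm with a two-finger parallel gripper is mounted at the origin on the work surface. World frame = base frame: x ahead of the robot, y to its left, z up, the work surface at z = 0. Lengths are in m, angles in rad, forces in N, time in s.
With the tool pointing down it reaches from about 0.25 to 0.775 m from the base axis. Payload 4 kg.
Tool frame: the origin (TCP) lies at the very end of the fingers, on their centre line; the grasp point (between the pads) lies 19 mm behind it; z points along the fingers, y is the direction in which the jaws open and shut (so a half turn about z gives the same grasp; the last joint's range is limited). The gripper opens to 94 mm and grips with 3 to 60 N. Pads are 16 mm wide; open, the fingers measure 119 mm over their backs; the gripper's body (75 mm by 177 mm) begins 78 mm behind the grasp point.
Start: joints at [-1.228, 0.087, 1.371, -0, 1.684, -0.103], TCP at [0.237, -0.496, 0.185] pointing down, gripper open.
Joint ranges: [-3.1, 3.1], [-0.76, 2.03], [0.27, 2.55], [-1.08, 4.22], [0.17, 2.65], [-2.57, 2.57]. Speed limits (rad/s): [2.79, 2.79, 3.14, 3.14, 3.14, 3.14].

## Interface

Orientations are given as a unit quaternion [x, y, z, w].
In Python, from plant import env gives the robot as it stands.
- The arm moves only by the tool send_rows, never from a script. Its argument "commands" is text: rows parted by semicolons, each of 4 numbers parted by spaces: the shift along the tool's x, y, z in units of 40 mm (1.0 is 40 mm), then the turn about the tool's z in units of 5 degrees (1.0 is 5 degrees). In form: dx dy dz twist; .... A call has 1 to 12 rows; each row is the pose to reach, as a shift and turn from the pose commanded when the call began, along the tool's axes at that moment; what a row does not reach only later rows make up. A row lasts 1/12 s, in which the tool goes at most 41.7 mm and 7.16 degrees, less where a joint would pass 70% of its speed; a pose out of reach is approached as far as the arm can. A call with a gripper value outside its range is refused whole. "jaw" is the finger opening in mm, from 0 to 94, set as the call begins (left out, the last holds). The fingers move at their own pace and stop on an object; "force" is the grip in N (left out, the last holds). Time passes only in rows, so rows that repeat a pose let the fingers close. It gives the time, the measured TCP pose, the force and the opening at its end, in the units of the state.
- env.observe(): the state, without advancing time (a new reading comes with each control period).
- env.get_image(name): name is "side" or "top"; returns the picture (420x560x3 uint8, red, green, blue); there is no depth.
- env.get_calibration(name): a dict with "camera_matrix" (3x3 intrinsics, pixels), "k1" (the pictures are not rectified: a ray, as slopes to the right and down, at radius r is drawn at 1 + k1 r^2 times it, then the intrinsics apply), "world_to_cam" (4x4, takes a point from world to camera coordinates). Camera axes: x right, y down, z forward; pixel columns grow to the right and rows downward; lengths in m; the calibration is good to about 2 mm. A picture is of the moment at which its call begins. get_calibration takes no time and is no camera call.
- env.finish_job(): hands the job in, once; it reports no verdict.
The state is a dict: "time": time; "q": joint angles; "qvel": joint speeds; "joint_torque": joint torques, N m; "tool_pos": TCP position; "ee_rot": TCP orientation; "force": force on the tool from outside, world axes, zero at the start; "moment": the same for the moment, N m; "width": finger opening in m.
Only numpy, scipy, OpenCV 4.12 (cv2) and the standard library are available. Lean on these libraries where they do the work, as an engineer would, in place of code of your own. Each camera call takes 0.05 s, during which the arm holds its last target. There are 200 camera calls.

## Task

On the solar-cell jig, swing the flat hasp sideways off the catch post that it locks, then pull the spring-loaded jaw out towards the robot by its upright handle until the point on the jaw's side arm is level with the point of the setting pointer, so that a cell can be laid in. Keep it there against the spring: the program finishes with the fingers still holding the handle at that place. Do not shift the pointer, and leave the stack of cells, the tape roll and the pen beside the jig where they lie.

Things in the scene. Friction and masses are not known exactly. Their poses are not given: they have to be found in the camera images.
- jig: The jig, fixed to the bench: a grey-green board 370 x 210 x 15 mm with a thin glass bed, an aluminium fence at the far end and a low aluminium guide block (35 x 120 mm, top 37 mm above the bench) across its middle. Origin on the bench 20 mm beyond the middle of the board; x runs along the board away from the handle, z up. The jaw slides out along -x. The board reaches from x = -205 to +165 mm and y = -105 to +105 mm.
- handle (a point): Centre of the upright black handle block on the jaw: 14 mm thick along the jig's x, 44 mm wide along y, from 26 to 75 mm above the bench (this point: 50 mm). It stands on a steel bar 24 mm wide, top 27 mm above the bench. On its +x side the low side arm (top 25 mm) is 18 mm off and, while hooked, the hasp's end 23 mm; with the hasp off, nothing over 27 mm high is within 50 mm of its broad faces.
- jaw (a joint): How far the jaw is pulled out, in m: 0 fully in (as at the start), up to 0.078. A spring always pulls it back in: about 4.5 N at 0, rising by 100 N per m (10 N at 0.055), with 0.6 N of friction. While the hasp is hooked it stops after about 3 mm.
- hasp_pivot (a point): Pivot of the hasp, on top of the guide block, 40 mm above the bench; the hasp turns flat about a vertical axis here. The catch post, 8 mm thick and 53 mm high above the bench, stands on the jaw's bar 50 mm from here towards the handle.
- hasp_knob (a point): Middle of the round upright knob of the hasp: 13 mm in diameter, from 42 to 78 mm above the bench (this point is 63 mm above it), 73 mm from the pivot. The hasp is a flat dark steel plate 4 mm thick, its top 42 mm above the bench, 20 mm wide below the knob and 87 mm long, lying along the jig with a notch around the catch post.
- hasp (a joint): Angle of the hasp in rad: near 0 hooked on the catch post (as at the start), growing as the knob swings towards the jig's -y side (anticlockwise seen from above), up to 1.75. It is clear of the post from about 0.3, and stays where it is left (stiff hinge, under 1 N at the knob).
- jaw_point (a point): Tip of the steel point at the end of the jaw's side arm, 22 mm above the bench, on the jig's +y side; it points to +y and moves with the jaw. It lies 30 mm from the handle's centre along the jig's x and 62 mm along its y.
- pointer_tip (a point): Tip of the dark steel pointer clamped on the short rail at the jig's +y edge, 22 mm above the bench; it points to -y at the side arm, leaving a gap of 4 mm between the two points. It is set to a different place each time, 30 to 68 mm of pull from the start. The axes of this point are the jig's. Its clamp is 18 x 22 mm, its top 44 mm above the bench. The mark is met when jaw_point has the same place along the jig's x.
- pointer (a joint): Where the pointer is set, in m: the pull of the jaw at which the two points are level. Stiff; it should not be moved.
- cells: Stack of dark blue solar cells, 156 x 80 x 12 mm, flat on the bench at the jig's -y side, clear of the board. Origin under its centre. Leave it.
- tape_roll: Roll of yellow tape, 60 mm across, 19 mm high, flat on the bench at the jig's +y side. Origin under its centre. Leave it.
- flux_pen: White and black pen, 130 mm long, 13 mm thick, lying on the bench at the jig's -y side, nearer to the robot than the cells. Origin under its middle. Leave it.
Mind the look-alikes: they are no part of the job. There is more than one size of the cells; the job needs the middle-sized.

How it is judged:
On the way, in this order (a step that is already met when the one before it is completed fails the run):
1. the hasp is swung off the catch post while the jaw is still in (value of joint hasp above 0.3 rad and value of joint jaw below 0.008 m), for 0.2 s.
2. the jaw is pulled out to the mark by the fingers (x of jaw_point in the frame of pointer_tip between -0.005 and 0.005 m and contact force between the fingers and jaw above 2 N), for 0.3 s.
At the end, for the whole second after the job is handed in: The jaw's point is level with the pointer's within 5 mm along the jig and at rest (under 10 mm/s), held by the fingers (contact over 2 N) and by nothing else; the hasp is off the post (over 0.3 rad) (all of step 2 and velocity of joint jaw between -0.01 and 0.01 m/s and value of joint hasp above 0.3 rad and contact force between jaw and hasp below 0.3 N and contact force between jaw and cells below 0.3 N and contact force between jaw and tape_roll below 0.3 N and contact force between jaw and flux_pen below 0.3 N); the arm keeps its last pose, push and grip.
It fails at once if the pointer is shifted by more than 4 mm (distance of pointer_tip from where it was at the start of the episode above 0.004 m).
It fails at once if the bystander (cells) is moved by more than 20 mm (distance of cells from where it was at the start of the episode above 0.02 m).
It fails at once if the bystander (tape roll) is moved by more than 20 mm (distance of tape_roll from where it was at the start of the episode above 0.02 m).
It fails at once if the bystander (flux pen) is moved by more than 20 mm (distance of flux_pen from where it was at the start of the episode above 0.02 m).
It also fails if it takes over 56 s, if anything falls off the work surface, if the arm or the gripper's body presses on something with over 40 N, if the wrist force passes 120 N, or if a joint passes its speed limit or range.

## Working session

There is one attempt and no reset: what is moved stays moved. The work goes in short steps, Python scripts to look and compute and a tool call to move; the robot and the scene stay as the last step left them, time stands still between calls to the robot, and variables do not carry over. Pictures are saved under pics/ and viewed, about 8 in all and at most 12, crops included, and the job is handed in when it is done.

Besides the shell and the picture viewer there is one more tool, called after ">>>" in YAML: its name, and indented under it one key for each argument. send_rows: Moves the arm, as the interface text tells. Its arguments: {"type":"object","properties":{"commands":{"type":"string"},"jaw":{"type":"number"},"force":{"type":"number"}},"required":["commands"]}

```bash
mkdir -p pics
cat > h.py <<'E'
import numpy as np,cv2,time
from plant import env
def cal(n):
    c=env.get_calibration(n);return np.array(c["camera_matrix"]),c["k1"],np.array(c["world_to_cam"])
def proj(n,P):
    K,k,T=cal(n);P=np.atleast_2d(P);c=P@T[:3,:3].T+T[:3,3];s=c[:,:2]/c[:,2:]
    s=s*(1+k*(s**2).sum(1,keepdims=True));return s@K[:2,:2].T+K[:2,2]
def ray(n,uv):
    K,k,T=cal(n);d=np.linalg.solve(K[:2,:2],np.array(uv,float)-K[:2,2]);s=d.copy()
    for _ in range(30): s=d/(1+k*(s@s))
    R=T[:3,:3];return -R.T@T[:3,3],R.T@np.array([s[0],s[1],1])
def atz(n,uv,z):
    o,d=ray(n,uv);return o+d*(z-o[2])/d[2]
def save(n,f,crop=None,sc=1):
    im=env.get_image(n)[:,:,::-1]
    if crop: x0,y0,x1,y1=crop;im=im[y0:y1,x0:x1]
    cv2.imwrite('pics/'+f,cv2.resize(im,None,fx=sc,fy=sc,interpolation=cv2.INTER_CUBIC))
E
python3 - <<'E'
from h import *
save("top","t0.png",sc=1.42);save("side","s0.png",sc=1.42)
for n in("top","side"):
    K,k,T=cal(n);print(n,K.round(1).tolist(),k,(-T[:3,:3].T@T[:3,3]).round(3),T[2,:3].round(2))
print(env.observe())
E
```

```text
top [[547.0, 0.0, 271.1], [0.0, 547.0, 210.8], [0.0, 0.0, 1.0]] -0.00816963781205678 [ 0.316 -0.005  1.296] [ 0.24  0.01 -0.97]
side [[510.9, 0.0, 275.3], [0.0, 510.9, 209.1], [0.0, 0.0, 1.0]] -0.043301682908271126 [0.289 0.761 0.515] [ 0.33 -0.82 -0.47]
{'time': 0.1, 'q': array([-1.22812048e+00,  8.78890590e-02,  1.37209399e+00, -3.21211196e-05,
        1.68362517e+00, -1.03094726e-01]), 'qvel': array([ 0.00069032, -0.00310835, -0.00123311,  0.00156359,  0.00217979,
       -0.00158641]), 'joint_torque': array([ 2.64142145e-03, -3.41249514e+01, -3.03302658e+01,  7.20159989e-02,
        3.04729852e-02, -8.42828945e-05]), 'tool_pos': array([ 0.23693834, -0.4957443 ,  0.18422157]), 'ee_rot': array([ 9.75263633e-01,  2.21042597e-01, -1.36280210e-04, -9.98653232e-04]), 'force': array([-0.38001961, -0.46056281, -0.55159372]), 'moment': array([-0.0082366 , -0.01600397, -0.02995667]), 'width': 0.09396321442189325}
```

View pics/t0.png

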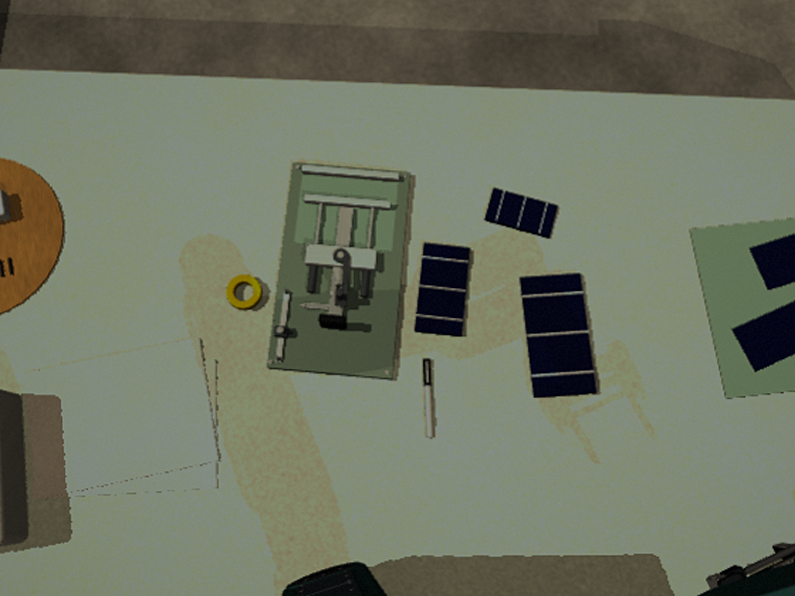

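View pics/s0.png

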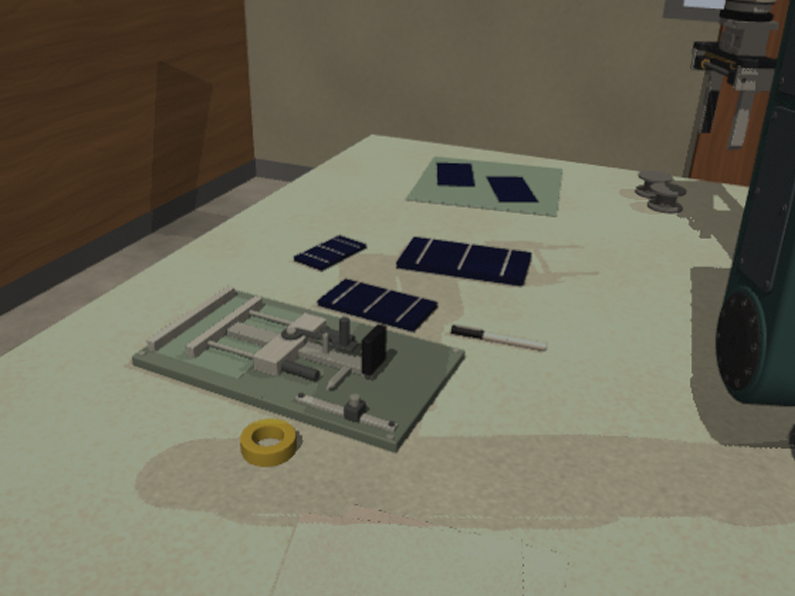

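The top view shows the jig at about (340,270), with its handle at (335,321), hasp pivot at (340,255), knob at about (341,292), and pointer clamp at (281,331). The tape is at (244,292), the middle-sized cells at (442,289) and the pen at (429,398).

Possible mix-ups are the small cells (521,212), the large cells (558,335) and the cells on the mat at the right. For the knob, they are the catch post and the dark pipes (314,278) and (365,285).

Run:
```python
from h import *
save("top","t1.png",(180,160,300,275),5);save("side","s1.png",(180,205,330,320),5)
C=[(293,162),(412,173),(396,379),(267,367)]
W=np.array([atz("top",np.array(c)/1.42,.015) for c in C])[:,:2]
L=np.array([(.165,.105),(.165,-.105),(-.205,-.105),(-.205,.105)])
# rigid fit
a=L-L.mean(0);b=W-W.mean(0);th=np.arctan2((a[:,0]*b[:,1]-a[:,1]*b[:,0]).sum(),(a*b).sum())
R=np.array([[np.cos(th),-np.sin(th)],[np.sin(th),np.cos(th)]]);t=W.mean(0)-R@L.mean(0)
print(th,t,(W-(L@R.T+t)).round(4))
```

```text
-0.047262133417312634 [0.70572464 0.0777337 ] [[ 0.0002  0.0016]
 [-0.0021 -0.0005]
 [ 0.0002 -0.0032]
 [ 0.0016  0.0021]]
```

View pics/t1.png

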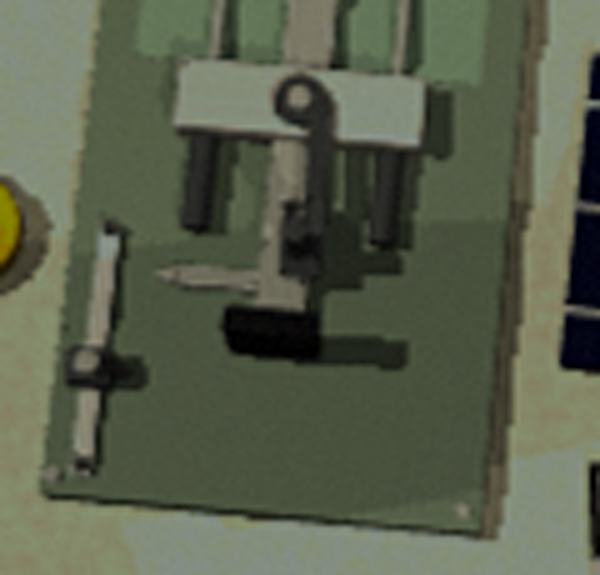

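View pics/s1.png

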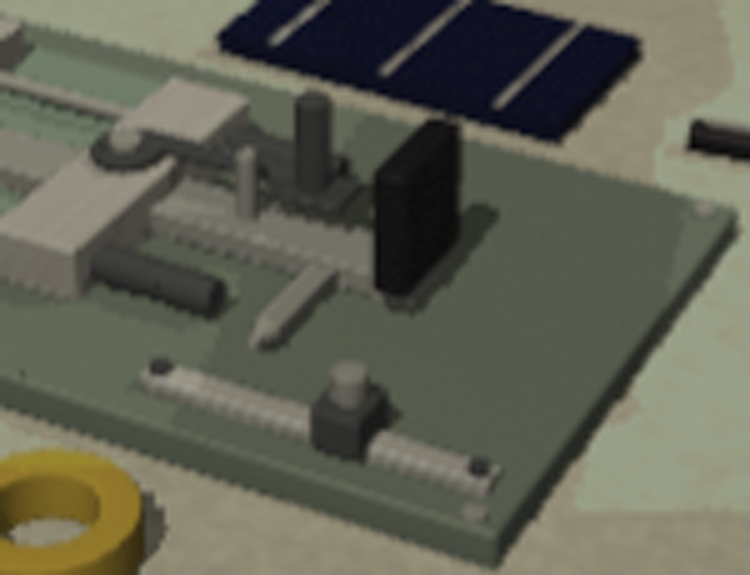

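```bash
cat >> h.py <<'E'
th=-.0473;t=np.array([.7057,.0777])
R=np.array([[np.cos(th),-np.sin(th)],[np.sin(th),np.cos(th)]])
def J(p): return np.r_[R.T@(np.array(p)[:2]-t),p[2]]
def Wd(p): return np.r_[R@np.array(p)[:2]+t,p[2]]
def tri(a,b):
    A=[];B=[]
    for n,uv in(("top",a),("side",b)):
        o,d=ray(n,uv);d=d/np.linalg.norm(d);M=np.eye(3)-np.outer(d,d);A.append(M);B.append(M@o)
    return np.linalg.lstsq(np.vstack(A),np.hstack(B),rcond=None)[0]
E
python3 - <<'E'
from h import *
T=lambda x,y:(180+x/5,160+y/5); S=lambda x,y:(180+x/5,205+y/5)
pr=lambda s,w:print(s,w.round(4),J(w).round(4))
pr("jawpt tri",tri(T(158,274),S(254,346)))
pr("jawpt top",atz("top",T(158,274),.022));pr("jawpt side",atz("side",S(254,346),.022))
pr("knob top side",atz("side",S(314,99),.078))
pr("knob tri",tri(T(297,206),S(314,99)))
pr("pivot top",atz("top",T(299,97),.044));pr("pivot side",atz("side",S(124,138),.044))
# handle top corners
for a,n in (((228,311),'T'),((318,315),'T')): pr("handle top far edge",atz("top",T(*a),.075))
for a in ((318,357),(228,350)): pr("handle near edge(bottom?)",atz("top",T(*a),.075))
for a in ((378,178),(408,182),(458,125),(436,122)): pr("handle side",atz("side",S(*a),.075))
for a in ((320,392),(350,404),(385,392),(352,380)): pr("clamp side",atz("side",S(*a),.044))
for a in ((70,350),(110,350),(108,388),(68,384)): pr("clamp top",atz("top",T(*a),.04))
E
```

```text
jawpt tri [0.6146 0.1453 0.0209] [-0.0942  0.0632  0.0209]
jawpt top [0.6139 0.145  0.022 ] [-0.0948  0.0629  0.022 ]
jawpt side [0.6144 0.1467 0.022 ] [-0.0945  0.0646  0.022 ]
knob top side [0.625  0.0787 0.078 ] [-0.0806 -0.0028  0.078 ]
knob tri [0.6315 0.0753 0.0762] [-0.074  -0.0059  0.0762]
pivot top [0.6984 0.0808 0.044 ] [-0.0074  0.0028  0.044 ]
pivot side [0.7005 0.0797 0.044 ] [-0.0053  0.0017  0.044 ]
handle top far edge [0.5855 0.1057 0.075 ] [-0.1214  0.0222  0.075 ]
handle top far edge [0.5853 0.0644 0.075 ] [-0.1197 -0.019   0.075 ]
handle near edge(bottom?) [0.5657 0.0634 0.075 ] [-0.1392 -0.0209  0.075 ]
handle near edge(bottom?) [0.5673 0.1046 0.075 ] [-0.1395  0.0203  0.075 ]
handle side [0.5857 0.1118 0.075 ] [-0.1215  0.0284  0.075 ]
handle side [0.5757 0.1099 0.075 ] [-0.1313  0.026   0.075 ]
handle side [0.5754 0.0692 0.075 ] [-0.1298 -0.0146  0.075 ]
handle side [0.5829 0.0705 0.075 ] [-0.1223 -0.013   0.075 ]
clamp side [0.5704 0.1872 0.044 ] [-0.1403  0.103   0.044 ]
clamp side [0.5594 0.1889 0.044 ] [-0.1514  0.1042  0.044 ]
clamp side [0.5522 0.1789 0.044 ] [-0.1581  0.0938  0.044 ]
clamp side [0.5641 0.1775 0.044 ] [-0.1462  0.093   0.044 ]
clamp top [0.5715 0.1817 0.04  ] [-0.139   0.0975  0.04  ]
clamp top [0.5722 0.163  0.04  ] [-0.1374  0.0789  0.04  ]
clamp top [0.5541 0.1626 0.04  ] [-0.1554  0.0777  0.04  ]
clamp top [0.5552 0.1814 0.04  ] [-0.1552  0.0965  0.04  ]
```

```bash
cat >> h.py <<'E'
from scipy.spatial.transform import Rotation as Ro
def to(j,turn=True):
    """jig-frame TCP target -> row (tool x=jig y, tool y=jig x)"""
    s=env.observe();r=Ro.from_quat(s["ee_rot"]).as_matrix()
    d=r.T@(Wd(j)-s["tool_pos"])/.04
    yaw=np.degrees(np.arctan2(r[1,0],r[0,0]));tw=-((np.degrees(th)+90)-yaw)/5
    print("row",d.round(3),"twist",round(tw,3),"now jig",J(s["tool_pos"]).round(4),"F",s["force"].round(2),"w",round(s["width"],4),"t",round(s["time"],2))
E
python3 -c "
from h import *
to((-.078,.037,.15))"
```

```text
row [15.475 -9.624  0.879] twist -12.35 now jig [-0.441  -0.5951  0.1845] F [-0.34  0.16  0.06] w 0.094 t 0.2
```

>>> send_rows:
  commands: "15.48 -9.62 0 -12.35;15.48 -9.62 0 -12.35;15.48 -9.62 0 -12.35;15.48 -9.62 0 -12.35;15.48 -9.62 0 -12.35;15.48 -9.62 0 -12.35;15.48 -9.62 0 -12.35;15.48 -9.62 0 -12.35;15.48 -9.62 0 -12.35;15.48 -9.62 0 -12.35;15.48 -9.62 0 -12.35;15.48 -9.62 0 -12.35"
  jaw: 0
  force: 40

```text
time: 1.2
tool_pos: [0.5071, -0.073, 0.1853]
ee_rot: [0.724, 0.69, -0.0, 0.0]
force: [-0.1, -0.6, 1.2]
width: 0.0176
```

```bash
python3 -c "
from h import *
to((-.078,.037,.15))"
```

```text
row [4.922 2.832 0.881] twist 0.002 now jig [-0.1912 -0.1599  0.1853] F [-0.07 -0.56  1.22] w 0.0176 t 1.2
```

>>> send_rows:
  commands: "4.9 2.83 0 0;4.9 2.83 0 0;4.9 2.83 0 0;4.9 2.83 0 0;4.9 2.83 0 0;4.9 2.83 0 0;4.9 2.83 0.8 0;4.9 2.83 0.8 0;4.9 2.83 0.8 0;4.9 2.83 0.8 0;4.9 2.83 0.8 0"

```text
time: 2.12
tool_pos: [0.6294, 0.1146, 0.1552]
ee_rot: [0.724, 0.69, 0.001, 0.001]
force: [0.5, -1.5, 0.4]
width: 0.0008
```

Run:
```python
from h import *
to((-.078,.035,.06))
save("side","s2.png",(160,140,340,300),4)
```

```text
row [ 0.042 -0.007  2.379] twist -0.013 now jig [-0.078   0.0333  0.1552] F [ 0.5  -1.54  0.44] w 0.0008 t 2.12
```

View pics/s2.png

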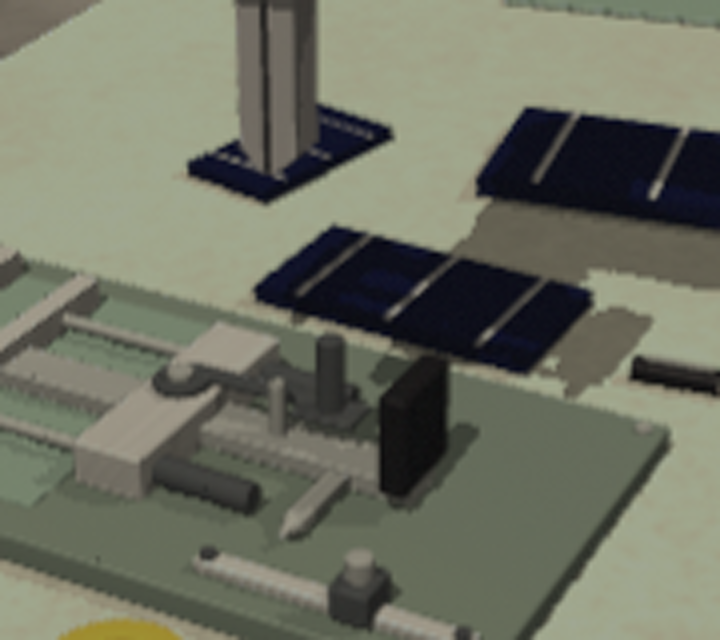

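The closed fingertips are at (268,172) in the crop, above the jig. The knob (330,370) and handle (412,430) haven't moved. I'll descend beside the knob.

>>> send_rows:
  commands: "0.04 0 1.0 0;0.04 0 1.8 0;0.04 0 2.36 0;0.04 0 2.36 0;0.04 0 2.36 0"

```text
time: 2.58
tool_pos: [0.6285, 0.1164, 0.0589]
ee_rot: [0.724, 0.69, -0.001, -0.0]
force: [0.3, 0.1, 0.6]
width: 0.0003
```

Run:
```python
from h import *
to((-.078,.012,.06));to((-.056,-.042,.06))
```

```text
row [-0.575  0.025 -0.028] twist -0.009 now jig [-0.079   0.035   0.0589] F [0.29 0.11 0.56] w 0.0003 t 2.58
row [-1.925  0.576 -0.029] twist -0.009 now jig [-0.079   0.035   0.0589] F [0.29 0.11 0.56] w 0.0003 t 2.58
```

>>> send_rows:
  commands: "-0.3 0.02 -0.02 0;-0.55 0.02 -0.02 0;-0.75 0.05 -0.02 0;-0.95 0.1 -0.02 0;-1.15 0.17 -0.02 0;-1.35 0.25 -0.02 0;-1.55 0.35 -0.02 0;-1.75 0.46 -0.02 0;-1.92 0.57 -0.02 0;-1.92 0.57 -0.02 0;-1.92 0.57 -0.02 0"

```text
time: 3.5
tool_pos: [0.6482, 0.0388, 0.0593]
ee_rot: [0.724, 0.69, -0.0, -0.0]
force: [-0.2, 0.3, 0.3]
width: 0.0004
```

Run:
```python
from h import *
to((-.06,-.03,.06))
save("side","s3.png",(160,140,340,300),4)
```

```text
row [ 0.289 -0.111 -0.017] twist -0.008 now jig [-0.0556 -0.0416  0.0593] F [-0.24  0.26  0.32] w 0.0004 t 3.5
```

View pics/s3.png

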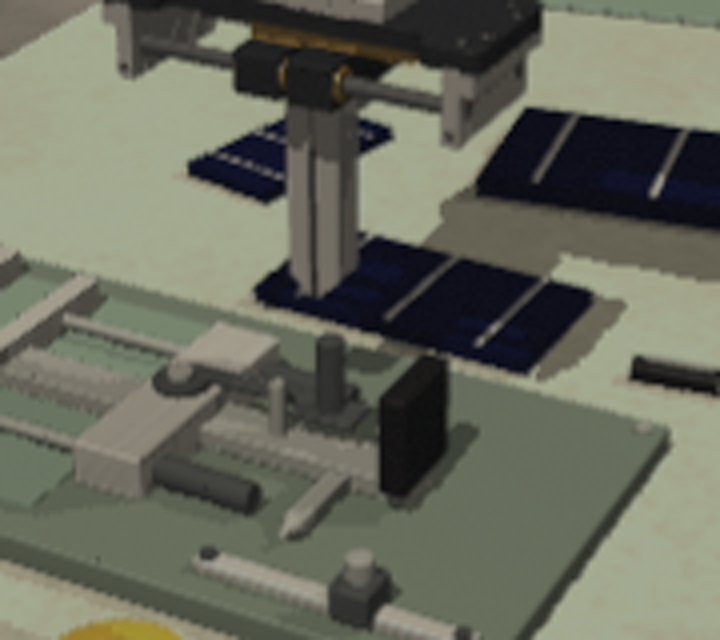

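Run:
```python
from h import *
s=env.observe()
cr=lambda p:((proj("side",p)-[160,140])*4).round(0).tolist()
print("tcp",cr(s["tool_pos"]))
print("knob est top/bot",cr([Wd((-.078,-.003,.078)),Wd((-.078,-.003,.042))]))
print("handle top c",cr([Wd((-.1255,.001,.075)),Wd((-.1255,.001,.027))]),"post",cr([Wd((-.056,0,.053)),Wd((-.056,0,.027))]))
T=s['tool_pos']; print(Ro.from_quat(s['ee_rot']).as_matrix().round(2).tolist())
save("top","t3.png",(180,130,300,275),4)
```

```text
tcp [[324.0, 325.0]]
knob est top/bot [[326.0, 338.0], [327.0, 409.0]]
handle top c [[421.0, 374.0], [419.0, 470.0]] post [[279.0, 379.0], [280.0, 429.0]]
[[0.05, 1.0, -0.0], [1.0, -0.05, 0.0], [0.0, -0.0, -1.0]]
```

View pics/t3.png

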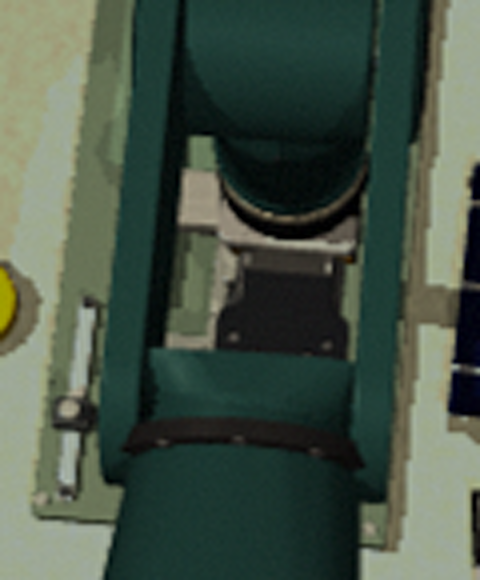

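Run:
```python
from h import *
cr=lambda p:((proj("side",p)-[160,140])*4).round(0).tolist()
print(cr([0.6294,0.1146,0.1552]))
s=env.observe();print(s["q"],s["tool_pos"])
to((-.078,.035,.085))
```

```text
[[280.0, 209.0]]
[-2.65297793e-02  3.58247282e-01  1.29762641e+00  2.38117347e-04
  1.48617446e+00  2.04574358e-02] [0.64797694 0.03951322 0.05945314]
row [ 1.897 -0.553 -0.638] twist 0.003 now jig [-0.0559 -0.0409  0.0595] F [ 0.55 -0.48  0.07] w 0.0002 t 3.6
```

Run:
```python
from h import *
for tcp,uv in (([0.6294,0.1146,0.1552],(268,172)),([.648,.039,.0594],(318,297))):
    o,d=ray("side",(160+uv[0]/4,140+uv[1]/4));y=tcp[1]+.008
    print((o+d*(y-o[1])/d[1]-[tcp[0],y,tcp[2]]).round(4))
```

```text
[ 0.0008 -0.      0.0194]
[-0.001   0.      0.0184]
```

The fingertips are drawn 19 mm above the reported TCP in both pictures, with x and y correct. At z = 0.059 they therefore skimmed over the top of the knob. I'll treat the tip height as reported z + 19 mm, go back and push lower.

>>> send_rows:
  commands: "0 0 -0.5 0;0 0 -0.5 0;0.9 -0.28 -0.5 0;1.9 -0.55 -0.5 0;1.9 -0.55 -0.5 0;1.9 -0.55 -0.5 0;1.9 -0.55 0.1 0;1.9 -0.55 0.4 0;1.9 -0.55 0.4 0;1.9 -0.55 0.4 0"

```text
time: 4.43
tool_pos: [0.6287, 0.1152, 0.0419]
ee_rot: [0.724, 0.69, -0.001, -0.001]
force: [0.8, 0.1, -0.2]
width: 0.0004
```

Run:
```python
from h import *
to((-.078,-.02,.042));to((-.06,-.045,.042))
```

```text
row [-1.344e+00  1.900e-02 -1.000e-03] twist -0.012 now jig [-0.0787  0.0338  0.0419] F [ 0.8   0.05 -0.17] w 0.0004 t 4.43
row [-1.969  0.47  -0.002] twist -0.012 now jig [-0.0787  0.0338  0.0419] F [ 0.8   0.05 -0.17] w 0.0004 t 4.43
```

>>> send_rows:
  commands: "-0.3 0 0 0;-0.5 0 0 0;-0.7 0 0 0;-0.9 0 0 0;-1.1 0 0 0;-1.3 0 0 0;-1.5 0.1 0 0;-1.7 0.25 0 0;-1.85 0.4 0 0;-1.97 0.47 0 0;-1.97 0.47 0 0;-1.97 0.47 0 0"

```text
time: 5.43
tool_pos: [0.6454, 0.0362, 0.0436]
ee_rot: [0.724, 0.69, 0.0, 0.0]
force: [1.0, 1.5, 1.4]
width: 0.0005
```

Run:
```python
from h import *
to((-.125,.001,.12))
save("side","s4.png",(160,140,340,300),4)
```

```text
row [ 1.131 -1.668 -1.912] twist -0.002 now jig [-0.0583 -0.0443  0.0436] F [1.04 1.54 1.38] w 0.0005 t 5.43
```

View pics/s4.png

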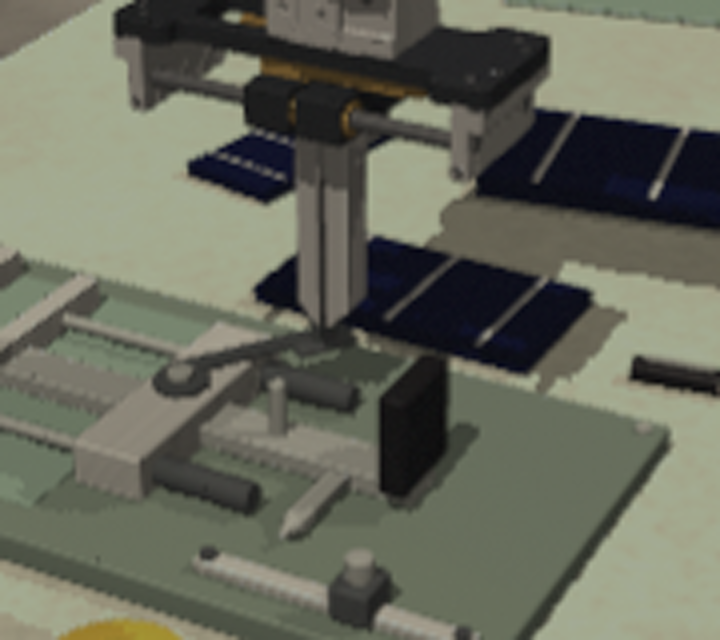

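The hasp is swung clear by about 0.9 rad: its plate now runs from the pivot (180,378) to (340,335). The post (278,405) is free and the jaw is still in. I'll go over to the handle.

>>> send_rows:
  commands: "0.1 0 -0.7 0;0.1 0 -1.6 0;1.13 -1.67 -1.9 0;1.13 -1.67 -1.9 0;1.13 -1.67 -1.9 0;1.13 -1.67 -1.9 0;1.13 -1.67 -1.9 0"
  jaw: 64

```text
time: 6.07
tool_pos: [0.58, 0.0842, 0.1193]
ee_rot: [0.724, 0.69, -0.001, 0.0]
force: [0.1, -0.8, -0.9]
width: 0.0436
```

Run:
```python
from h import *
to((-.125,.001,.023))
save("side","s5.png",(160,140,340,300),4)
```

```text
row [0.016 0.022 2.407] twist 0.002 now jig [-0.1258  0.0005  0.1193] F [ 0.08 -0.81 -0.89] w 0.0436 t 6.07
```

View pics/s5.png

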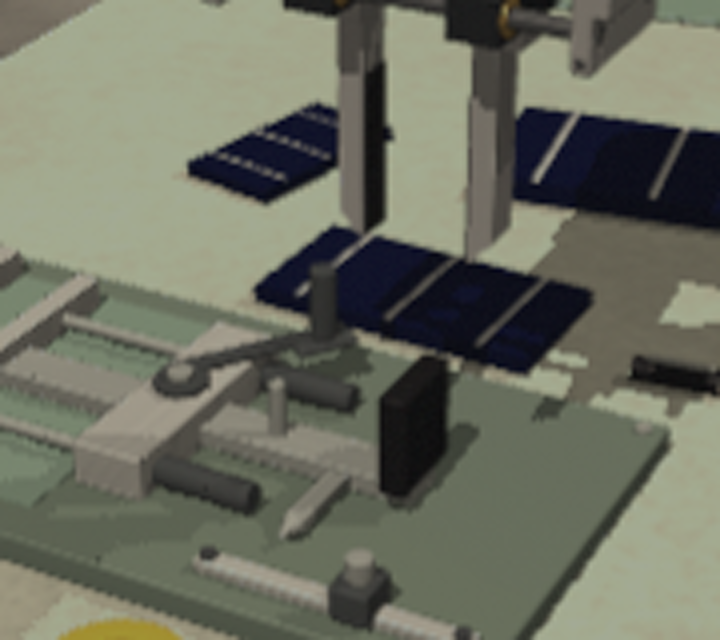

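The hasp stays off, with the knob at (322,300). The open fingers, at (362,225) and (485,255), straddle the handle (412,430). I'll descend, then close.

>>> send_rows:
  commands: "0 0.02 0.1 0;0 0.02 0.2 0;0 0.02 0.3 0;0 0.02 0.8 0;0 0.02 1.5 0;0 0.02 2.1 0;0 0.02 2.4 0;0 0.02 2.4 0;0 0.02 2.4 0"

```text
time: 6.87
tool_pos: [0.5807, 0.0846, 0.023]
ee_rot: [0.724, 0.69, -0.001, -0.001]
force: [0.7, -0.8, 0.7]
width: 0.0638
```

>>> send_rows:
  commands: "0 0 0 0;0 0 0 0;0 0 0 0;0 0 0 0;0 0 0 0;0 0 0 0;0 0 0 0;0 0 0 0;0 0 0 0;0 0 0 0"
  jaw: 0
  force: 40

```text
time: 7.7
tool_pos: [0.5823, 0.0848, 0.0238]
ee_rot: [0.724, 0.69, 0.001, 0.001]
force: [5.6, -0.1, -2.8]
width: 0.0139
```

Run:
```python
from h import *
to((-.1755,.001,.023))
save("side","s6.png",(190,190,340,300),5)
```

```text
row [-0.006 -1.297  0.016] twist -0.002 now jig [-0.1236  0.0012  0.0238] F [ 5.61 -0.09 -2.78] w 0.0139 t 7.7
```

View pics/s6.png

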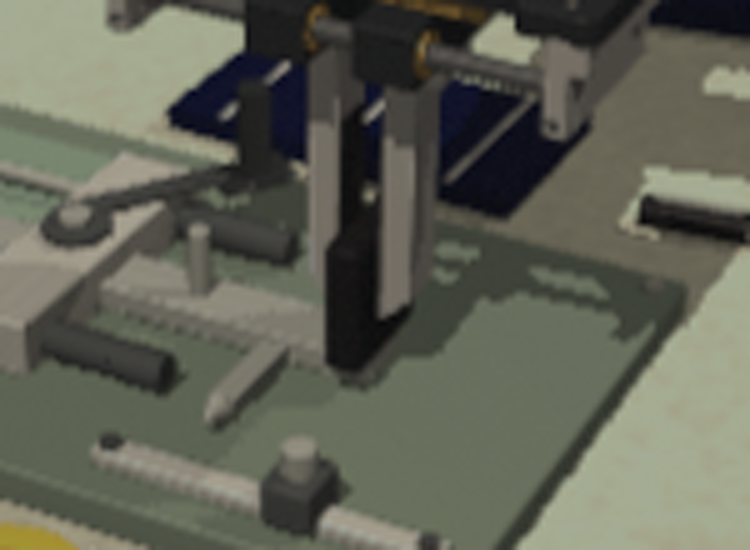

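The grip is good at 13.9 mm width, with the spring load felt on the wrist and the arm tip at (213,412). I'll pull about 50 mm, a little short of the estimated mark.

>>> send_rows:
  commands: "0 -0.1 0 0;0 -0.2 0 0;0 -0.32 0 0;0 -0.45 0 0;0 -0.58 0 0;0 -0.71 0 0;0 -0.84 0 0;0 -0.97 0 0;0 -1.08 0 0;0 -1.18 0 0;0 -1.24 0 0;0 -1.26 0 0"

```text
time: 8.75
tool_pos: [0.5332, 0.0872, 0.0238]
ee_rot: [0.724, 0.69, 0.002, 0.002]
force: [11.3, 0.3, -6.0]
width: 0.0137
```

>>> send_rows:
  commands: "0 0 0 0;0 0 0 0;0 0 0 0;0 0 0 0"

```text
time: 9.08
tool_pos: [0.5331, 0.0872, 0.0238]
ee_rot: [0.724, 0.69, 0.002, 0.002]
force: [9.0, 0.4, -4.9]
width: 0.0136
```

Run:
```python
from h import *
to((-.1755,.001,.023))
a=env.get_image("side")[:,:,::-1][255:320,215:290];b=env.get_image("top")[:,:,::-1][205:265,180:255]
f=lambda m:cv2.resize(m,(750,m.shape[0]*10),interpolation=cv2.INTER_CUBIC)
cv2.imwrite('pics/side7.png',f(a));cv2.imwrite('pics/top7.png',f(b))
v=np.vstack([f(a),f(b)]);v=cv2.convertScaleAbs(cv2.resize(v,None,fx=.48,fy=.48),alpha=1.5)
print(v.shape);cv2.imwrite('pics/both7.png',v)
```

```text
row [-0.008 -0.066  0.02 ] twist -0.003 now jig [-0.1729  0.0013  0.0238] F [ 9.    0.42 -4.89] w 0.0136 t 9.08
(600, 360, 3)
```

View pics/both7.png

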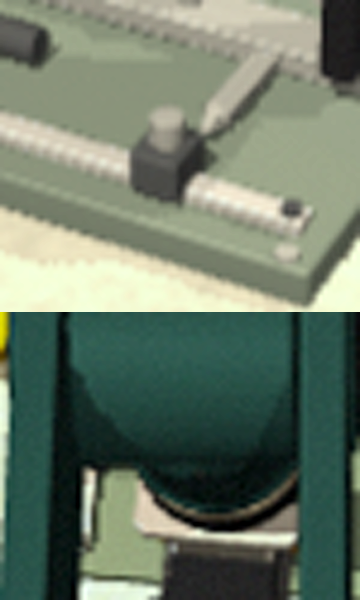

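Run:
```python
from h import *
S=lambda x,y:(215+x/4.8,255+y/4.8)
for n,a,z in(("jawtip",(203,133),.022),("cl left",(133,150),.044),("cl near",(162,161),.044),("cl right",(203,147),.044),("cl far",(175,138),.044),("cyl base",(167,148),.044)):
    print(n,J(atz("side",S(*a),z)).round(4))
P=lambda j:((proj("side",Wd(j))-[215,255])*4.8).round(0)[0].tolist()
for x in(-.142,-.145,-.148,-.151):
    print(x,"jawtip",P((x,.0635,.022)),"ptip",P((x,.0675,.022)),"clamp",[P((x+i*.009,.093+k*.011,.044)) for i,k in((1,1),(-1,1),(-1,-1),(1,-1))],"y085",P((x,.082,.022)))
im=cv2.imread('pics/side7.png');im=cv2.convertScaleAbs(im,alpha=1.7)
cv2.imwrite('pics/z8.png',cv2.resize(im[200:460,230:490],(780,780),interpolation=cv2.INTER_CUBIC)[:600])
```

```text
jawtip [-0.1441  0.0654  0.022 ]
cl left [-0.1421  0.1103  0.044 ]
cl near [-0.1529  0.1111  0.044 ]
cl right [-0.1611  0.0987  0.044 ]
cl far [-0.1509  0.0985  0.044 ]
cyl base [-0.1511  0.1044  0.044 ]
-0.142 jawtip [200.0, 128.0] ptip [195.0, 135.0] clamp [[118.0, 132.0], [167.0, 147.0], [199.0, 111.0], [150.0, 96.0]] y085 [174.0, 158.0]
-0.145 jawtip [208.0, 131.0] ptip [203.0, 137.0] clamp [[126.0, 134.0], [175.0, 150.0], [207.0, 114.0], [158.0, 99.0]] y085 [182.0, 160.0]
-0.148 jawtip [216.0, 133.0] ptip [211.0, 140.0] clamp [[134.0, 137.0], [184.0, 152.0], [215.0, 116.0], [166.0, 101.0]] y085 [191.0, 163.0]
-0.151 jawtip [224.0, 136.0] ptip [219.0, 142.0] clamp [[142.0, 139.0], [192.0, 155.0], [224.0, 119.0], [174.0, 104.0]] y085 [199.0, 166.0]
```

View pics/z8.png

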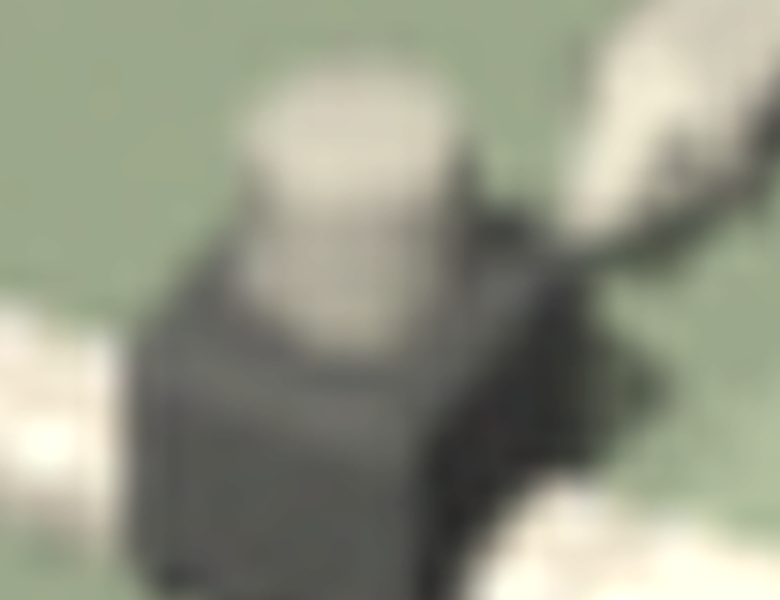

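The zoom shows the jaw tip at (575,225), right beside a dark pointer piece at (500,215) behind the clamp. The two are nearly level. I've used my 12 views, so I'll settle the rest numerically.

Run:
```python
from h import *
print("cyl tri",J(tri((197.6,231.6),(249.7,278.3))).round(4))
print("cyl side/top z44",J(atz("side",(249.7,278.3),.044)).round(4),J(atz("top",(197.6,231.6),.044)).round(4))
t1=cv2.imread('pics/t1.png',0);t1=cv2.resize(t1,(120,115),interpolation=cv2.INTER_AREA)
print("top gray cols192-212 rows226-240");print(t1[66:80,12:32])
s1=cv2.imread('pics/s1.png',0);s1=cv2.resize(s1,(150,115),interpolation=cv2.INTER_AREA)
print("side0 cols 240-266 rows 274-296");print(s1[69:91,60:86])
g=cv2.cvtColor(env.get_image("side"),cv2.COLOR_RGB2GRAY);print("side now");print(g[274:296,240:266])
for n in("top","side"):
  for x in(-.140,-.1435,-.147,-.150):
    print(n,x,proj(n,[Wd((x,y,.022)) for y in(.0635,.0675,.08)]).round(1).tolist())
```

```text
cyl tri [-0.1427  0.0881  0.0447]
cyl side/top z44 [-0.1419  0.0872  0.044 ] [-0.1428  0.0881  0.044 ]
top gray cols192-212 rows226-240
[[ 79  69  77  77  77 103 130 129 120  81  48  69  79  78  77  78  79  78
   78  76]
 [ 84  77  76  77  82 105 132 131 114  65  52  78  81  75  78  78  77  79
   79  78]
 [ 87  79  76  76  89 117 131 131 108  56  52  78  80  78  79  78  79  79
   78  78]
 [ 80  70  54  50  67  88  86  79  65  38  52  80  81  79  79  80  79  77
   77  77]
 [ 72  52  45  67  94  96  82  54  35  29  38  64  80  79  79  79  78  78
   78  77]
 [ 73  54  57  93 111 109 103  75  24  19  20  34  50  51  48  50  62  80
   78  77]
 [ 69  49  64 105 117 112 107  75  18  13  12  19  27  33  33  32  53  78
   77  79]
 [ 67  47  62 100 114 112  93  46  18  14  15  16  18  25  29  32  40  61
   78  79]
 [ 68  45  44  59  68  67  49  22  16  15  11  14  15  17  22  31  34  53
   79  79]
 [ 68  45  33  35  36  35  34  26  24  24  11  14  19  22  30  32  33  52
   79  79]
 [ 68  38  17  18  18  20  23  25  27  23  13  24  29  30  35  32  33  53
   80  80]
 [ 74  60  47  49  51  52  43
[... 4847 characters left out ...]
 [ 95  93  80  46  46  49  51  49  49  50  50  45  30  72 136 150 144 139
  149 149 155 155 155 153 148 137]
 [ 95  95  92  78  73  50  49  46  49  52  49  44  38  83 135 140 137 147
  162 160 157 156 155 155 155 155]]
top -0.14 [[209.2, 233.2], [207.5, 233.1], [202.3, 232.6]]
top -0.1435 [[209.0, 234.6], [207.4, 234.5], [202.1, 234.0]]
top -0.147 [[208.9, 236.1], [207.2, 235.9], [201.9, 235.5]]
top -0.15 [[208.7, 237.3], [207.0, 237.2], [201.8, 236.7]]
side -0.14 [[255.6, 281.4], [254.4, 282.7], [250.8, 286.9]]
side -0.1435 [[257.5, 282.0], [256.4, 283.3], [252.8, 287.5]]
side -0.147 [[259.4, 282.6], [258.3, 283.9], [254.7, 288.1]]
side -0.15 [[261.1, 283.1], [260.0, 284.4], [256.4, 288.6]]
```

The estimates agree:

| Point | Source | Jig x (mm) |
|---|---|---|
| Pointer | Dark tip in top view | -142.3 |
| Pointer | Clamp screw, triangulated from both cameras | -142.7 |
| Jaw point | Gripper position | -142.9 |
| Jaw point | Side view | about -143 |

They're level within about 1 mm. I'll hold briefly, then hand in.

>>> send_rows:
  commands: "0 0 0 0;0 0 0 0;0 0 0 0;0 0 0 0;0 0 0 0;0 0 0 0"

```text
time: 9.73
tool_pos: [0.5331, 0.0872, 0.0238]
ee_rot: [0.724, 0.69, 0.002, 0.002]
force: [8.3, 1.0, -6.2]
width: 0.0136
```

Run:
```python
from h import *
to((-.1725,.001,.023));print(env.finish_job())
```

```text
row [-0.007  0.009  0.02 ] twist -0.003 now jig [-0.1729  0.0013  0.0238] F [ 8.34  0.97 -6.19] w 0.0136 t 9.73
the job is handed in; nothing more can be done
None
```

I swung the hasp about 0.9 rad off the catch post while the jaw was still in. Then I gripped the handle, pulled the jaw out about 49 mm to the pointer, and handed the job in at 9.7 s with the fingers still holding. `finish_job` gives no verdict, so I don't know the score.

**Final checks:** the jaw point is at about -143 mm along the jig and the pointer tip at about -142.5 mm. That is level within about 1 mm, against the allowed 5 mm. The grip was steady at 13.6 mm opening with 8–9 N of spring force, and the reported pose didn't move over the last 0.6 s.

**What failed or disagreed:**
- **First hasp push:** it missed. The pictures showed the fingertips about 19 mm above the reported tool position, so they passed over the knob. I allowed for that from then on, and the second push worked.
- **Pointer tip:** it is partly hidden behind its clamp in the side view. Its place comes from the first top picture and the clamp screw located from both cameras, not from a clear final view. The arm blocked the top camera at the end.
- **Cells, tape roll and pen:** I saw no sign that any of them moved, but I didn't measure them again at the end.

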